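# Fold out the clamp's crank and clamp the bottle

## Task

Fold the red-knobbed handle of the bottle clamp's crank up out of its folded rest until it stands upright, then crank it clockwise (seen from above) by that knob until the moving jaw has pushed the bottle against the back jaw and its sprung pad is pressed in about half way, never all the way to its stop. Leave the bottle upright and clamped with the handle still standing up, let go, and do not disturb the other things on the bench.

Things in the scene. Friction and masses are not known exactly. Their poses are not given: they have to be found in the camera images.
- clamp: Grey and blue bench bottle clamp, bolted down, base plate 330x120x8 mm. Origin on the worktop under the vertical crank axis; +x runs along the clamp from crank to back jaw, z up. The crank sits on a blue gear housing 84x84 mm, top 55 mm up; beyond it (+x) come the moving jaw, the bottle and an aluminium V-shaped back jaw 76 mm high.
- crank_axis (a point): Point on the vertical crank axis, 89 mm above the worktop, at the height of the handle's pin. The knob lies here when folded.
- handle_pin (a point): Middle of the horizontal pin at the outer end of the aluminium crank arm (18 mm wide, top 76 mm above the worktop), 60 mm from the crank axis, 89 mm above the worktop. The handle folds about this pin, whose axis is level and square to the arm.
- knob_centre (a point): Centre of the red ball knob, 26 mm across, at the free end of the handle, 60 mm from the pin. The ball swivels freely on its stem in every direction, so once grasped it can be swung up and cranked round without turning the wrist. Folded: on the crank axis, 89 mm up; upright: above the pin, 149 mm up.
- handle (a joint): Fold angle of the handle: 0 folded flat along the arm towards the crank axis, 1.57 upright (working position), stop at 1.60. Stiff friction hinge (0.22 N m, about 3.7 N at the knob), stays where it is left.
- crank (a joint): Crank angle in rad, grows clockwise seen from above and closes the jaw by 12 mm per rad; range -0.1 to 8.2. Dry friction of 0.30 N m: 5 N at the knob while turning, about 4.5 N read after a slow short step, only about 2 N when stopped from faster turning; stays where left. Each newton on the bottle adds 0.2 N at the knob. Clamping takes 1.5 to 6.5 rad.
- jaw: Blue moving jaw with a black-faced pad, 60x44 mm, on two red spring plungers (5.5 N/mm, 4 mm of travel: 11 N half way, 22 N at its stop). Origin in the middle of the uncompressed pad face, 45 mm above the worktop; axes as the clamp's. Proper clamping is about 11 N on the bottle (6 to 17 N is good), felt as 1.2 to 2.2 N at the knob above slow free cranking.
- bottle: Small media bottle with orange cap, 56 mm across, 105 mm high, standing loose on the clamp's base plate between the jaws. Origin at the centre of its underside, z up. The back jaw was set anywhere within 22 mm and is not measured, so the place where the bottle gets tight must be felt at the crank.
- tube_rack: Blue rack with capped tubes, 81x150x114 mm, a bystander. Origin under its centre.
- wash_bottle: White wash bottle with red spout, 195 mm high, a bystander. Origin under its centre.
- tip_box: Clear pipette tip box, 94x124x69 mm, a bystander. Origin under its centre.
- beaker: Small glass beaker, 54 mm across, 70 mm high, a bystander. Origin under its centre.
- green_rack: Green microtube rack, 62x144x42 mm, a bystander. Origin under its centre.
There are look-alikes about, which are no part of the job. Leave any purple or yellow look-alike of the bottle alone.

How it is judged (in metres and radians):
On the way, in this order (a step that is already met when the one before it is completed fails the run):
1. the handle is folded out upright (at least 1.4 rad) (value of joint handle above 1.4 rad), for 0.2 s.
2. the bottle is clamped by the jaw's pad with 6 to 17 N (contact force between jaw and bottle between 6 and 17 N), for 0.2 s.
At the end, for the whole second after the job is handed in: The handle stands up (at least 1.35 rad), the bottle stands upright (within 0.1 rad) and at rest between the jaws, and the sprung pad presses on it with 6 to 17 N (pressed in by about 1.1 to 3.1 mm of its 4 mm) (all of step 2 and value of joint handle above 1.35 rad and contact force between bottle and clamp above 5 N and angle between bottle's own z axis and vertical below 0.1 rad and linear speed of bottle below 0.02 m/s); the robot touches nothing.
It fails at once if the pad is driven to its stop (over 22 N on the bottle) (contact force between jaw and bottle above 22 N).
It fails at once if the bottle is tipped by more than 0.25 rad (angle between bottle's own z axis and vertical above 0.25 rad).
It fails at once if the robot's fingers or arm bear on the bottle with more than 5 N (contact force between any of the fingers, the arm and bottle above 5 N).
It fails at once if a bystander is moved by more than 30 mm (distance of any of tube_rack, wash_bottle, tip_box, beaker, green_rack from where it was at the start of the episode above 0.03 m).
It also fails if it takes over 72 s, if anything falls off the work surface, if the arm or the gripper's body presses on something with over 40 N, if the wrist force passes 120 N, or if a joint passes its speed limit or range.

## Robot

A 6-joint arm with a two-finger parallel gripper is mounted at the origin on a cart in front of the work surface, level with it; the furniture and walls round the work are solid. World frame = base frame: x ahead of the robot, y to its left, z up, the work surface at z = 0. Lengths are in mm, angles in rad, forces in N, time in s.
With the tool pointing down it reaches from about 275 to 750 mm from the base axis. Payload 10.2 kg.
Tool frame: the origin (TCP) lies at the very end of the fingers, on their centre line; the grasp point (between the pads) lies 19 mm behind it; z points along the fingers, y is the line along which they close (so a half turn about z gives the same grasp; the last joint's range is limited). The gripper opens to 85 mm and grips with 20 to 120 N. Pads are 22 mm wide; open, the fingers measure 114 mm over their backs; the gripper's body (76 mm by 85 mm) begins 54 mm behind the grasp point. The pads swing forward as they close: fully open they stand 13 mm farther back than shut.
Start: joints at [0.987, 0.313, 1.498, -0, 1.331, -0.223], TCP at [185.35, 491.199, 231.294] pointing down, gripper open.
Joint ranges: [-2.94, 2.94], [-0.97, 2.17], [0.19, 2.56], [-1.23, 4.37], [0.02, 3.11], [-2.88, 2.88]. Speed limits (rad/s): [2.39, 2.39, 3.01, 3.14, 3.14, 3.14].

## Interface

Orientations are given as a unit quaternion [w, x, y, z].
In Python, from rig import ctrl, optics gives the robot as it stands. The module is installed in compiled form; this text tells all that it offers.
- The arm moves only by the shell command python3 -m handwheel 'ROWS' [FORCE]. ROWS is JSON, a list that holds one entry, the list of rows, each a list of 5 numbers: the gripper command: -1 is fully open, 1 is shut, values between are in proportion, then the shift along the world's x, y, z in units of 50 mm (1.0 is 50 mm), then the turn about the world's z in units of 8 degrees (1.0 is 8 degrees). In form: [[[gripper, tx, ty, tz, twist], ...]]. A call has 1 to 10 rows; each row shifts and turns the commanded pose from where the row before left it; what a row does not reach is not made up. A row lasts 1/10 s, in which the tool goes at most 50 mm and 8.59 degrees, less where a joint would pass 70% of its speed; a pose out of reach is approached as far as the arm can. A call is refused whole if a number of a shift passes 1 or a number of a turn 1, either way. A call with a gripper value outside its range is refused whole. The fingers move at their own pace and stop on an object; FORCE is the grip in N (left out, the last holds). Time passes only in rows, so rows that do not move let the fingers close. It gives the time, the measured TCP pose, the force, the opening and the grip force at its end, in the units of the state.
- ctrl.sense(): the state, without advancing time (a new reading comes with each control period).
- optics.capture(name): name is "scene" or "top"; returns a dict with "img" (384x512x3 uint8, blue, green, red), "K" (3x3 intrinsics, pixels), "R" (3x3) and "t" (3): a world point X has camera coordinates R X + t. Camera axes: x right, y down, z forward; pixel columns grow to the right and rows downward; lengths in mm; the calibration is good to about 2 mm. A picture is of the moment at which its call begins. There is no depth.
- ctrl.finish_job(): hands the job in; it is judged then, once.
The state is a dict: "time_s": time; "joints": joint angles; "dq": joint speeds; "tau": joint torques, N m; "eef_pos": TCP position; "ee_rot": TCP orientation; "force": force on the tool from outside, world axes, zero at the start; "wrist_torque": the same for the moment, N m; "grip_width": opening from 0.0 (shut) to 1.0 (fully open); "grip_force": force on a finger pad.
Only numpy, scipy, OpenCV 4.12 (cv2) and the standard library are available. Lean on these libraries where they do the work, as an engineer would, in place of code of your own. Each camera call takes 0.05 s, during which the arm holds its last target. There are 200 camera calls.

## Working session

There is one attempt and no reset: what is moved stays moved. The work goes in short steps, Python scripts to look and compute and a shell command to move; the robot and the scene stay as the last step left them, time stands still between calls to the robot, and variables do not carry over. Pictures are saved under pics/ and viewed, at most 10 in all, crops included, and the job is handed in when it is done.

```bash
mkdir -p pics
python3 - <<'E'
from rig import ctrl, optics
import cv2,pickle
for n in("scene","top"):
    c=optics.capture(n); cv2.imwrite(f"pics/{n}0.png",c["img"]); pickle.dump(c,open(n+".pkl","wb"))
    print(n,c["K"].tolist(),(-c["R"].T@c["t"]).round(),c["R"].round(3).tolist())
print(ctrl.sense())
E
```

```text
scene [[424.6791376839564, 0.0, 253.273556388643], [0.0, 424.6791376839564, 188.7816760033705], [0.0, 0.0, 1.0]] [-161. -481. 1673.] [[0.565, -0.825, 0.0], [-0.725, -0.496, -0.478], [0.394, 0.27, -0.878]]
top [[348.00489085961203, 0.0, 254.61239088578714], [0.0, 348.00489085961203, 187.57840880510187], [0.0, 0.0, 1.0]] [ 342.   15. 1241.] [[0.011, -1.0, 0.017], [-0.984, -0.014, -0.175], [0.176, -0.014, -0.984]]
{'time_s': 0.1, 'joints': array([ 9.86615440e-01,  3.13370052e-01,  1.49838725e+00,  3.80054835e-06,
        1.33103884e+00, -2.23405396e-01]), 'dq': array([ 0.00236496, -0.00196392, -0.00077257,  0.00092801,  0.00046501,
       -0.00213538]), 'tau': array([ 3.45450688e-03, -4.12899184e+01, -2.60141140e+01, -7.58885903e-05,
        3.02742774e-03,  3.71442729e-05]), 'eef_pos': array([185.19675874, 490.98356179, 230.79475657]), 'ee_rot': array([-2.38127301e-04,  1.79411453e-01,  9.83773942e-01, -5.52623296e-04]), 'force': array([-1.07005898,  0.08663107,  0.0780585 ]), 'wrist_torque': array([ 0.03485393, -0.02610493, -0.02987325]), 'grip_force': 0.0, 'grip_width': 1.002116573779338}
```

View pics/top0.png

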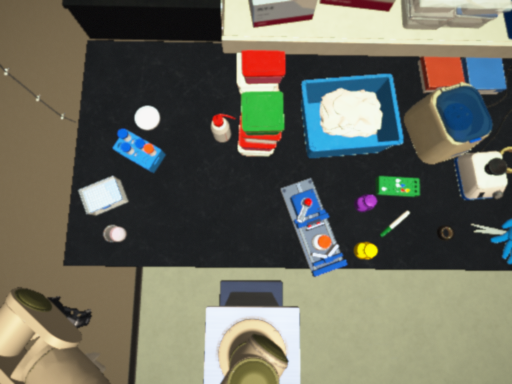

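View pics/scene0.png

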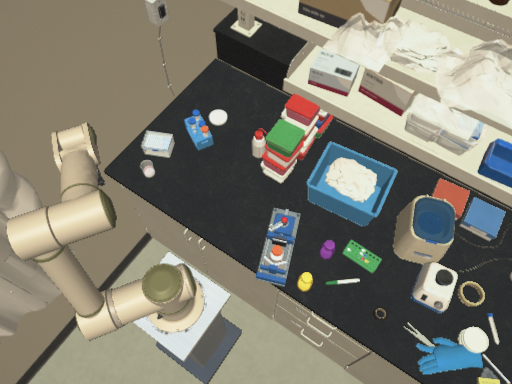

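Top view: the clamp lies at px (285–345, 180–275), with the knob at about (307,202) and the bottle's orange cap at (323,242). In the scene view the knob is at about (284,221). I'll enlarge both.

Run:
```python
import cv2,pickle,numpy as np
a=pickle.load(open("top.pkl","rb"))["img"][170:280,270:360]
b=pickle.load(open("scene.pkl","rb"))["img"][200:290,245:315]
A=cv2.resize(a,None,fx=5,fy=5,interpolation=cv2.INTER_CUBIC);B=cv2.resize(b,None,fx=5,fy=5,interpolation=cv2.INTER_CUBIC)
o=np.zeros((550,800,3),np.uint8);o[:,:450]=A;o[:450,450:]=B;cv2.imwrite("pics/z0.png",o)
```

```text
(no output)
```

View pics/z0.png

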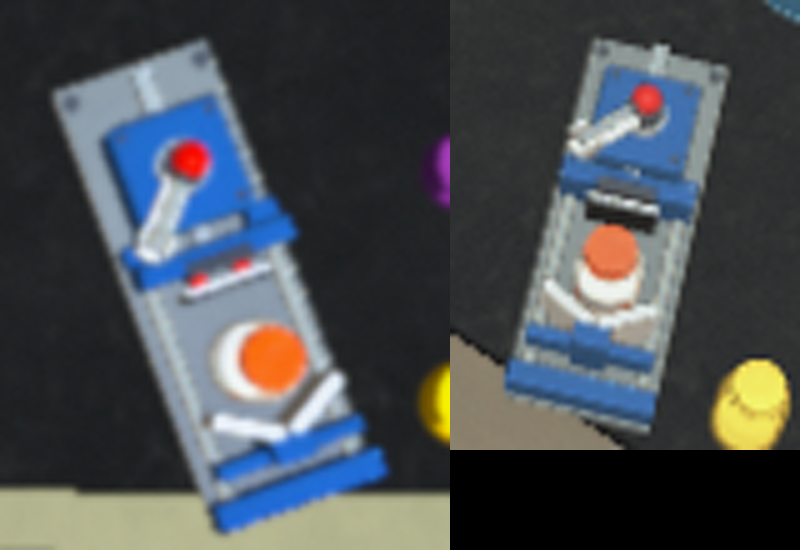

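Zoomed, the folded knob is at top px ≈(307.6,201.6) and scene px ≈(284.2,219.6). The arm and pin end are at top ≈(300,219) and scene ≈(270.6,227.2), so the pin is towards the jaw and to the robot's left. I'll triangulate these.

```bash
cat > h.py <<'E'
import numpy as np,cv2,pickle
from scipy.optimize import least_squares
def proj(c,X): p=c["K"]@(c["R"]@X+c["t"]); return p[:2]/p[2]
def tri(cs,ps):
    r=least_squares(lambda X:np.concatenate([proj(c,X)-p for c,p in zip(cs,ps)]),[400,-50,80.]); return r.x.round(1),r.fun.round(2)
def atz(c,p,z):
    d=c["R"].T@np.linalg.inv(c["K"])@np.array([*p,1]); o=-c["R"].T@c["t"]; return (o+d*(z-o[2])/d[2]).round(1)
def red(c,x0,x1,y0,y1):
    i=c["img"][y0:y1,x0:x1].astype(int); m=(i[...,2]>140)&(i[...,1]<70)&(i[...,0]<75)
    n,l,s,ce=cv2.connectedComponentsWithStats(m.astype(np.uint8)); 
    return [(s[k,4],(ce[k]+[x0,y0]).round(1)) for k in range(1,n) if s[k,4]>5]
E
python3 - <<'E'
from h import *
t=pickle.load(open("top.pkl","rb"));s=pickle.load(open("scene.pkl","rb"))
a=red(t,295,325,190,212);b=red(s,270,300,205,235);print(a,b)
kt,ks=a[0][1],b[0][1]
print("knob",tri([t,s],[kt,ks]),atz(t,kt,89),atz(s,ks,89))
print("pin",atz(t,(300,219.2),89),atz(s,(270.8,227.3),89))
z=lambda u,v:((u+.5)/5-.5+270,(v+.5)/5-.5+170)
# base plate edges far corners & near corner at z=8
for q in [(55,92),(208,40),(215,530),(385,470)]: print(q,atz(t,z(*q),8))
print("bottle cap",atz(t,z(273,357),105), "back jaw vertex",atz(t,z(280,435),76))
E
```

```text
[(np.int32(33), array([307.5, 201.6]))] [(np.int32(18), array([284.1, 219.7]))]
knob (array([ 502.4, -179.7,   90.6]), array([ 0.01, -0.01, -0.01,  0.  ])) [ 502.6 -179.9   89. ] [ 503.1 -179.4   89. ]
pin [ 443.4 -154.1   89. ] [ 444.3 -153.1   89. ]
(55, 92) [562.  -97.2   8. ]
(208, 40) [ 601.9 -208.4    8. ]
(215, 530) [ 256.3 -207.3    8. ]
(385, 470) [ 298.1 -326.6    8. ]
bottle cap [ 372.4 -229.5  105. ] back jaw vertex [ 322.4 -239.1   76. ]
```

Axis is about (502.6,-179.7). The arm points at ≈156°, so the pin is about (448,-155). Tool y is at 69°, already roughly square to the arm, so no twist is needed. I'll move above the knob.

```bash
python3 -m handwheel '[[[-1,0.4,-0.84,0,0],[-1,0.4,-0.84,0,0],[-1,0.4,-0.84,0,0],[-1,0.4,-0.84,0,0],[-1,0.4,-0.84,0,0],[-1,0.4,-0.84,0,0],[-1,0.4,-0.84,0,0],[-1,0.4,-0.84,0,0],[-1,0.4,-0.84,0,0],[-1,0.4,-0.84,0,0]]]' 40; python3 -m handwheel '[[[-1,0.4,-0.84,0,0],[-1,0.4,-0.84,0,0],[-1,0.4,-0.84,0,0],[-1,0.4,-0.84,0,0],[-1,0.4,-0.84,0,0],[-0.2,0.4,-0.84,0,0],[-0.2,0,0,0,0],[-0.2,0,0,0,0],[-0.2,0,0,0,0]]]'
```

```text
time_s: 1.1
eef_pos: [385.6, 69.3, 231.3]
ee_rot: [0.0, 0.18, 0.984, 0.0]
force: [1.0, 1.2, 0.1]
grip_width: 1.005
grip_force: 0.0
time_s: 2.0
eef_pos: [505.0, -179.9, 231.2]
ee_rot: [-0.0, 0.179, 0.984, 0.0]
force: [-0.1, 0.2, 0.0]
grip_width: 0.597
grip_force: 0.0
```

```bash
python3 -m handwheel '[[[-0.2,-0.04,0,-0.6,0],[-0.2,0,0,-0.6,0],[-0.2,0,0,-0.6,0],[-0.2,0,0,-0.6,0],[-0.2,0,0,-0.5,0],[-0.2,0,0,-0.2,0],[-0.2,0,0,0,0],[-0.2,0,0,0,0]]]'
python3 - <<'E'
from rig import optics
import cv2,numpy as np
o=[cv2.resize(optics.capture(n)["img"][y:y+h,x:x+w],(390,490),interpolation=cv2.INTER_CUBIC) for n,x,y,w,h in (("top",265,160,95,119),("scene",240,190,80,100))]
cv2.imwrite("pics/g1.png",np.hstack(o))
E
```

```text
time_s: 2.8
eef_pos: [503.9, -180.7, 77.6]
ee_rot: [0.001, 0.179, 0.984, -0.0]
force: [0.2, 0.2, -0.1]
grip_width: 0.604
grip_force: 0.0
```

View pics/g1.png

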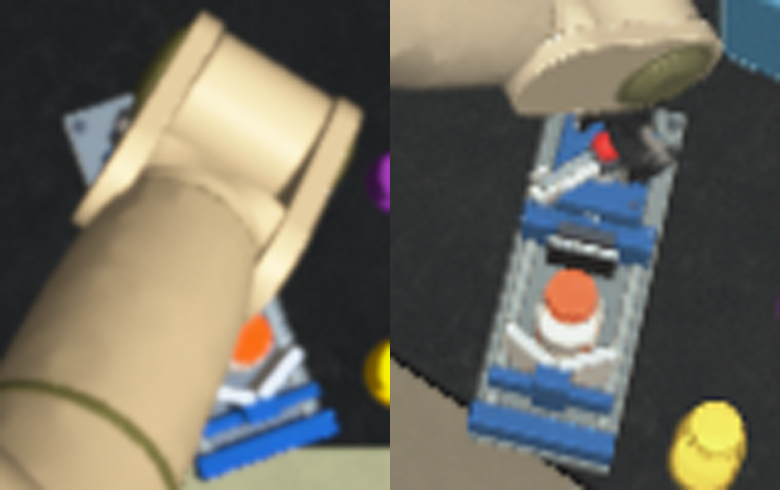

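The scene crop shows the dark fingers straddling the red knob at crop px (605,147). The top view is blocked by the arm. Closing.

```bash
python3 -m handwheel '[[[-0.2,0,0,-0.04,0],[0.2,0,0,0,0],[0.5,0,0,0,0],[1,0,0,0,0],[1,0,0,0,0],[1,0,0,0,0],[1,0,0,0,0]]]' 50
```

```text
time_s: 3.6
eef_pos: [503.9, -180.1, 75.9]
ee_rot: [0.001, 0.179, 0.984, 0.0]
force: [-2.0, 7.6, 14.3]
grip_width: 0.276
grip_force: 60.4
```

```bash
python3 -m handwheel '[[[-0.2,0,0,0,0],[-0.2,0,0,0,0],[-0.2,0,0.01,-0.05,0],[-0.2,0,0,-0.05,0],[-0.2,0,0,0,0],[-0.2,0,0,0,0]]]';python3 -m handwheel '[[[0.2,0,0,0,0],[0.5,0,0,0,0],[1,0,0,0,0],[1,0,0,0,0],[1,0,0,0,0],[1,0,0,0,0]]]' 50
```

```text
time_s: 4.2
eef_pos: [503.2, -180.3, 69.1]
ee_rot: [-0.0, 0.179, 0.984, 0.0]
force: [0.7, 0.0, -0.3]
grip_width: 0.602
grip_force: 0.0
time_s: 4.8
eef_pos: [503.8, -179.3, 69.8]
ee_rot: [0.0, 0.18, 0.984, 0.001]
force: [1.4, 6.3, 5.3]
grip_width: 0.32
grip_force: 48.9
```

```bash
python3 -m handwheel '[[[1,-0.014,0.006,0.188,0],[1,-0.04,0.018,0.183,0],[1,-0.066,0.029,0.174,0],[1,-0.09,0.04,0.161,0],[1,-0.112,0.049,0.143,0],[1,0,0,0,0],[1,0,0,0,0]]]';python3 -m handwheel '[[[1,-0.131,0.058,0.122,0],[1,-0.147,0.065,0.098,0],[1,-0.159,0.07,0.072,0],[1,-0.167,0.074,0.044,0],[1,-0.172,0.076,0.015,0],[1,0,0,0,0],[1,0,0,0,0]]]'
python3 - <<'E'
from rig import optics
import cv2,numpy as np
o=[cv2.resize(optics.capture(n)["img"][y:y+h,x:x+w],(390,490),interpolation=cv2.INTER_CUBIC) for n,x,y,w,h in (("top",265,160,95,119),("scene",240,190,80,100))]
cv2.imwrite("pics/g2.png",np.hstack(o))
E
```

```text
time_s: 5.5
eef_pos: [487.6, -173.2, 112.9]
ee_rot: [0.001, 0.179, 0.984, -0.0]
force: [1.5, 5.1, 3.8]
grip_width: 0.267
grip_force: 50.1
time_s: 6.2
eef_pos: [450.7, -157.7, 133.0]
ee_rot: [0.004, 0.18, 0.984, -0.002]
force: [0.2, 4.5, 24.0]
grip_width: 0.267
grip_force: 51.7
```

View pics/g2.png

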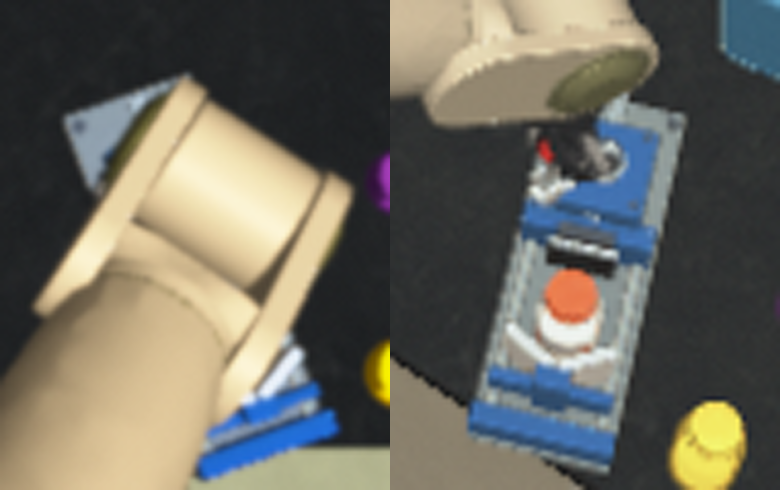

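The knob (crop px 545,148) is now above the arm's outer end, in the fingers. The grip sits high on the ball (24 N upward), so I'll regrip lower.

```bash
python3 -m handwheel '[[[-0.1,0,0,0,0],[-0.1,0,0,0,0],[-0.1,0,0,0,0]]]';python3 -c "
from rig import ctrl;s=ctrl.sense();print(s['eef_pos'],s['force'])"; python3 -m handwheel '[[[-0.1,0,0,-0.04,0],[0.2,0,0,0,0],[0.6,0,0,0,0],[1,0,0,0,0],[1,0,0,0,0],[1,0,0,0,0],[1,0,0,0,0]]]' 50
```

```text
time_s: 6.6
eef_pos: [448.3, -156.4, 129.3]
ee_rot: [-0.0, 0.18, 0.984, -0.0]
force: [0.3, 0.8, 0.7]
grip_width: 0.547
grip_force: 0.0
[ 448.32559288 -156.35473664  129.29483375] [0.26714924 0.81056051 0.70135984]
time_s: 7.3
eef_pos: [448.4, -156.1, 127.3]
ee_rot: [-0.0, 0.179, 0.984, -0.0]
force: [-2.7, -0.6, 0.8]
grip_width: 0.272
grip_force: 48.9
```

Run:
```python
from h import *
C=np.array([502.6,-179.7]);a=np.radians(156.5-6*np.arange(0,66))
P=C+60.5*np.c_[np.cos(a),np.sin(a)];P[0]=[448.4,-156.1]
D=(np.diff(P,axis=0)/50).round(3)
for k in range(0,65,10): print(k,P[k].round(1),','.join(f"[1,{x:g},{y:g},0,0]" for x,y in D[k:k+10]))
t=pickle.load(open("top.pkl","rb"))
z=lambda u,v:((u+.5)/5-.5+270,(v+.5)/5-.5+170)
u=np.array([-.937,-.35])
for n,q,h in (("pad",(228,285),67),("pad",(228,293),67),("cap",(273,357),105),("Vtop",(280,435),76),("Vl",(208,420),76),("Vr",(340,378),76)):
    X=atz(t,z(*q),h)[:2]-C; print(n,(X@u).round(1),(X@[-u[1],u[0]]).round(1))
```

```text
0 [ 448.4 -156.1] [1,0.031,0.124,0,0],[1,0.068,0.107,0,0],[1,0.079,0.099,0,0],[1,0.089,0.09,0,0],[1,0.098,0.081,0,0],[1,0.106,0.07,0,0],[1,0.112,0.058,0,0],[1,0.118,0.046,0,0],[1,0.122,0.034,0,0],[1,0.125,0.021,0,0]
10 [ 495.8 -119.6] [1,0.126,0.008,0,0],[1,0.127,-0.006,0,0],[1,0.125,-0.019,0,0],[1,0.123,-0.032,0,0],[1,0.119,-0.044,0,0],[1,0.113,-0.057,0,0],[1,0.107,-0.068,0,0],[1,0.099,-0.079,0,0],[1,0.09,-0.089,0,0],[1,0.081,-0.098,0,0]
20 [ 551.2 -143.7] [1,0.07,-0.106,0,0],[1,0.058,-0.112,0,0],[1,0.046,-0.118,0,0],[1,0.034,-0.122,0,0],[1,0.021,-0.125,0,0],[1,0.008,-0.126,0,0],[1,-0.006,-0.127,0,0],[1,-0.019,-0.125,0,0],[1,-0.032,-0.123,0,0],[1,-0.044,-0.119,0,0]
30 [ 558.1 -203.8] [1,-0.057,-0.113,0,0],[1,-0.068,-0.107,0,0],[1,-0.079,-0.099,0,0],[1,-0.089,-0.09,0,0],[1,-0.098,-0.081,0,0],[1,-0.106,-0.07,0,0],[1,-0.112,-0.058,0,0],[1,-0.118,-0.046,0,0],[1,-0.122,-0.034,0,0],[1,-0.125,-0.021,0,0]
40 [ 509.4 -239.8] [1,-0.126,-0.008,0,0],[1,-0.127,0.006,0,0],[1,-0.125,0.019,0,0],[1,-0.123,0.032,0,0],[1,-0.119,0.044,0,0],[1,-0.113,0.057,0,0],[1,-0.107,0.068,0,0],[1,-0.099,0.079,0,0],[1,-0.09,0.089,0,0],[1,-0.081,0.098,0,0]
50 [ 454.  -215.7] [1,-0.07,0.106,0,0],[1,-0.058,0.112,0,0],[1,-0.046,0.118,0,0],[1,-0.034,0.122,0,0],[1,-0.021,0.125,0,0],[1,-0.008,0.126,0,0],[1,0.006,0.127,0,0],[1,0.019,0.125,0,0],[1,0.032,0.123,0,0],[1,0.044,0.119,0,0]
60 [ 447.1 -155.6] [1,0.057,0.113,0,0],[1,0.068,0.107,0,0],[1,0.079,0.099,0,0],[1,0.089,0.09,0,0],[1,0.098,0.081,0,0]
pad 86.4 -1.7
pad 91.4 -3.7
cap 139.4 1.1
Vtop 189.6 -7.4
Vl 164.4 -48.6
Vr 168.8 43.9
```

```bash
python3 -m handwheel '[[[1,0.031,0.124,0,0],[1,0.068,0.107,0,0],[1,0.079,0.099,0,0],[1,0.089,0.09,0,0],[1,0.098,0.081,0,0],[1,0.106,0.07,0,0],[1,0.112,0.058,0,0],[1,0.118,0.046,0,0],[1,0.122,0.034,0,0],[1,0.125,0.021,0,0]]]'
python3 - <<'E'
from rig import optics
import cv2,numpy as np
o=[cv2.resize(optics.capture(n)["img"][y:y+h,x:x+w],(390,490),interpolation=cv2.INTER_CUBIC) for n,x,y,w,h in (("top",265,160,95,119),("scene",240,190,80,100))]
cv2.imwrite("pics/g3.png",np.hstack(o))
E
```

```text
time_s: 8.3
eef_pos: [495.6, -119.2, 127.4]
ee_rot: [-0.001, 0.179, 0.984, 0.0]
force: [-5.2, -1.3, 5.1]
grip_width: 0.276
grip_force: 49.5
```

View pics/g3.png

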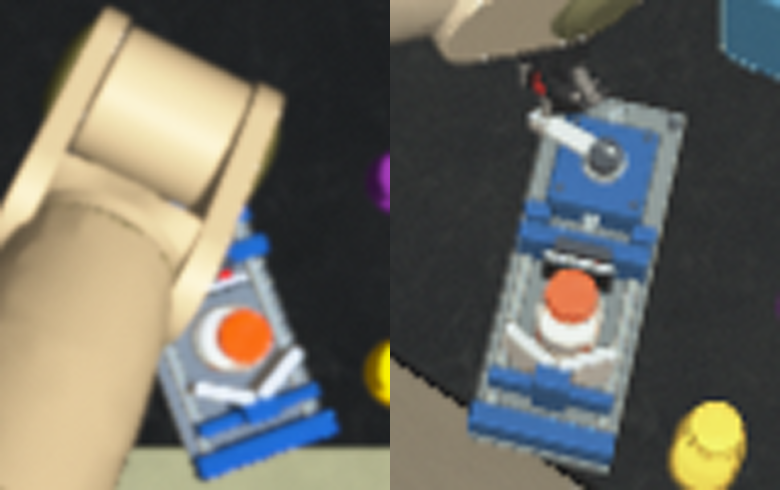

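The arm now points to +y with the handle standing (knob at 540,85), and the jaw has advanced about 12 mm. Tangential force is ≈5 N, as for free turning. Continuing.

```bash
python3 -m handwheel '[[[1,0.126,0.008,0,0],[1,0.127,-0.006,0,0],[1,0.125,-0.019,0,0],[1,0.123,-0.032,0,0],[1,0.119,-0.044,0,0],[1,0.113,-0.057,0,0],[1,0.107,-0.068,0,0],[1,0.099,-0.079,0,0],[1,0.09,-0.089,0,0],[1,0.081,-0.098,0,0]]]'
python3 - <<'E'
from rig import optics
import cv2,numpy as np
o=[cv2.resize(optics.capture(n)["img"][y:y+h,x:x+w],(390,490),interpolation=cv2.INTER_CUBIC) for n,x,y,w,h in (("top",265,160,95,119),("scene",240,190,80,100))]
cv2.imwrite("pics/g4.png",np.hstack(o))
E
```

```text
time_s: 9.4
eef_pos: [550.5, -143.8, 127.4]
ee_rot: [-0.001, 0.179, 0.984, -0.0]
force: [-8.5, 1.0, 5.9]
grip_width: 0.275
grip_force: 49.6
```

View pics/g4.png

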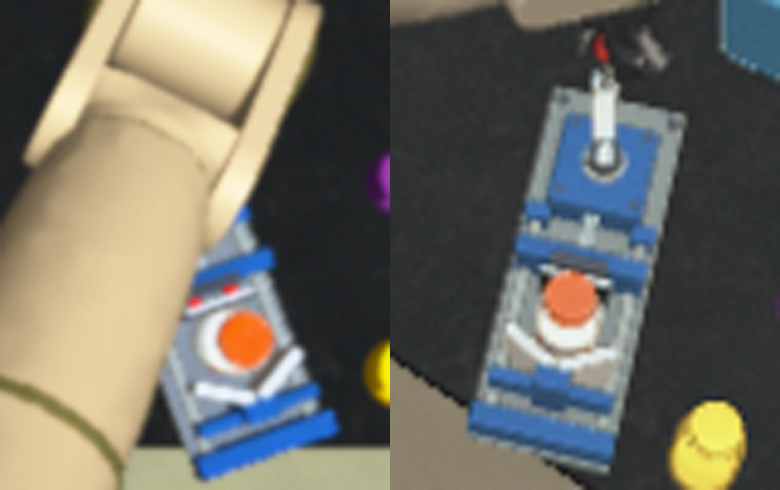

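The jaw is now about 24 mm forward, with its pad nearly at the bottle, and the handle is upright. From here I'll take slower steps and work out the tangential force after each.

```bash
cat > ft.py <<'E'
from rig import ctrl; import numpy as np
s=ctrl.sense(); d=s["eef_pos"][:2]-[502.6,-179.7]; r=np.linalg.norm(d); u=d/r; f=s["force"]
print("a %.1f r %.1f tang %.2f rad %.2f z %.1f"%(np.degrees(np.arctan2(u[1],u[0])),r,-f[:2]@[u[1],-u[0]],f[:2]@u,f[2]))
E
python3 -m handwheel '[[[1,0.035,-0.053,0,0],[1,0.035,-0.053,0,0],[1,0.029,-0.056,0,0],[1,0,0,0,0]]]'>/dev/null; python3 ft.py
python3 -m handwheel '[[[1,0.029,-0.056,0,0],[1,0.023,-0.059,0,0],[1,0.023,-0.059,0,0],[1,0,0,0,0]]]'>/dev/null; python3 ft.py
python3 -m handwheel '[[[1,0.017,-0.061,0,0],[1,0.017,-0.061,0,0],[1,0.011,-0.0625,0,0],[1,0,0,0,0]]]'>/dev/null; python3 ft.py
```

```text
a 27.7 r 59.4 tang 3.94 rad -7.42 z 5.7
a 18.8 r 59.1 tang 3.84 rad -11.00 z 6.6
a 10.0 r 58.8 tang 3.97 rad -12.41 z 7.8
```

```bash
python3 -m handwheel '[[[1,-0.015,-0.0625,0,0],[1,0.004,-0.063,0,0],[1,0.004,-0.063,0,0],[1,0,0,0,0]]]'>/dev/null; python3 ft.py
python3 -m handwheel '[[[1,-0.003,-0.063,0,0],[1,-0.003,-0.063,0,0],[1,-0.009,-0.0625,0,0],[1,0,0,0,0]]]'>/dev/null; python3 ft.py
python3 -m handwheel '[[[1,-0.009,-0.0625,0,0],[1,-0.016,-0.0615,0,0],[1,-0.016,-0.0615,0,0],[1,0,0,0,0]]]'>/dev/null; python3 ft.py
```

```text
a 1.1 r 58.2 tang 3.79 rad -9.28 z 6.5
a -8.0 r 57.9 tang 3.68 rad -10.58 z 7.4
a -17.1 r 57.7 tang 3.00 rad -11.11 z 6.7
```

```bash
python3 -m handwheel '[[[1,-0.041,-0.0535,0,0],[1,-0.022,-0.0595,0,0],[1,0,0,0,0]]]'>/dev/null; python3 ft.py
python3 -m handwheel '[[[1,-0.0285,-0.0565,0,0],[1,0,0,0,0]]]'>/dev/null; python3 ft.py
python3 -m handwheel '[[[1,-0.0285,-0.0565,0,0],[1,0,0,0,0]]]'>/dev/null; python3 ft.py
python3 - <<'E'
from rig import optics
import cv2,numpy as np
o=[cv2.resize(optics.capture(n)["img"][y:y+h,x:x+w],(390,490),interpolation=cv2.INTER_CUBIC) for n,x,y,w,h in (("top",265,160,95,119),("scene",240,190,80,100))]
cv2.imwrite("pics/g5.png",np.hstack(o))
E
```

```text
a -23.2 r 57.5 tang 4.39 rad -7.20 z 5.4
a -26.2 r 57.5 tang 4.16 rad -6.14 z 4.7
a -29.1 r 57.5 tang 5.36 rad -5.98 z 6.0
```

View pics/g5.png

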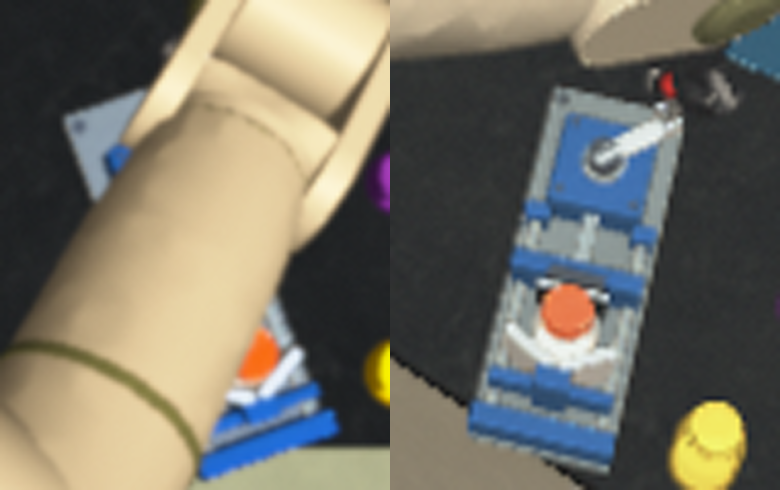

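The bottle has been pushed (cap now at crop y≈312) and is close to the V jaw; the handle is still upright. I'll go on in single 3° steps.

```bash
python3 -m handwheel '[[[1,0,0,0,0]]]'>/dev/null; python3 ft.py
python3 -m handwheel '[[[1,-0.034,-0.0535,0,0],[1,0,0,0,0]]]'>/dev/null; python3 ft.py
python3 -m handwheel '[[[1,0,0,0,0]]]'>/dev/null; python3 ft.py
```

```text
a -29.1 r 57.5 tang 4.53 rad -7.41 z 4.7
a -32.1 r 57.4 tang 5.26 rad -7.29 z 5.7
a -32.1 r 57.4 tang 5.67 rad -7.09 z 5.3
```

```bash
python3 -m handwheel '[[[1,-0.034,-0.0535,0,0],[1,0,0,0,0]]]'>/dev/null; python3 ft.py
python3 -m handwheel '[[[1,0,0,0,0]]]'>/dev/null; python3 ft.py
```

```text
a -35.1 r 57.5 tang 5.92 rad -6.90 z 5.6
a -35.1 r 57.5 tang 5.92 rad -6.69 z 6.0
```

```bash
python3 -m handwheel '[[[1,-0.019,-0.0255,0,0],[1,0,0,0,0]]]'>/dev/null; python3 ft.py
python3 -m handwheel '[[[1,0,0,0,0]]]'>/dev/null; python3 ft.py;python3 -m handwheel '[[[1,0,0,0,0]]]'>/dev/null; python3 ft.py
```

```text
a -36.5 r 57.5 tang 6.25 rad -7.23 z 4.4
a -36.5 r 57.5 tang 6.66 rad -6.99 z 5.0
a -36.5 r 57.5 tang 7.02 rad -7.77 z 3.4
```

Tangential force is about 2.1 N above free cranking, which means about 10–11 N on the bottle. Letting go and rising.

```bash
python3 -m handwheel '[[[0,0,0,0,0],[-0.3,0,0,0,0],[-0.3,0,0,0,0],[-0.3,0,0,0.3,0],[-0.3,0,0,0.6,0],[-0.3,0,0,0.8,0],[-0.3,0,0.8,0.5,0],[-0.3,0,0.9,0,0],[-0.3,0,0.9,0,0],[-0.3,0,0.9,0,0]]]'; python3 -m handwheel '[[[-0.3,0,0.9,0,0],[-0.3,0,0.9,0,0],[-0.3,0,0,0,0],[-0.3,0,0,0,0]]]'
python3 - <<'E'
from rig import optics
import cv2,numpy as np,pickle
from h import *
o=[];R={}
for n,x,y,w,h in (("top",265,160,95,119),("scene",240,190,80,100)):
    c=optics.capture(n);R[n]=c;pickle.dump(c,open(n+"1.pkl","wb"));o.append(cv2.resize(c["img"][y:y+h,x:x+w],(390,490),interpolation=cv2.INTER_CUBIC))
cv2.imwrite("pics/g6.png",np.hstack(o))
a=red(R["top"],290,335,165,215);b=red(R["scene"],270,310,190,228);print(a,b)
if a and b: print(tri([R["top"],R["scene"]],[max(a,key=lambda q:q[0])[1],max(b,key=lambda q:q[0])[1]]))
E
```

```text
time_s: 14.8
eef_pos: [548.6, -39.4, 237.4]
ee_rot: [0.0, 0.18, 0.984, -0.0]
force: [0.3, 0.0, -0.3]
grip_width: 0.655
grip_force: 0.0
time_s: 15.2
eef_pos: [548.8, 49.6, 237.3]
ee_rot: [0.0, 0.179, 0.984, -0.0]
force: [-0.5, -0.8, 0.1]
grip_width: 0.648
grip_force: 0.0
[(np.int32(48), array([322.2, 183.5]))] [(np.int32(25), array([299.4, 208.2]))]
(array([ 551.5, -216. ,  157.2]), array([-0.07,  0.1 ,  0.13, -0.06]))
```

View pics/g6.png

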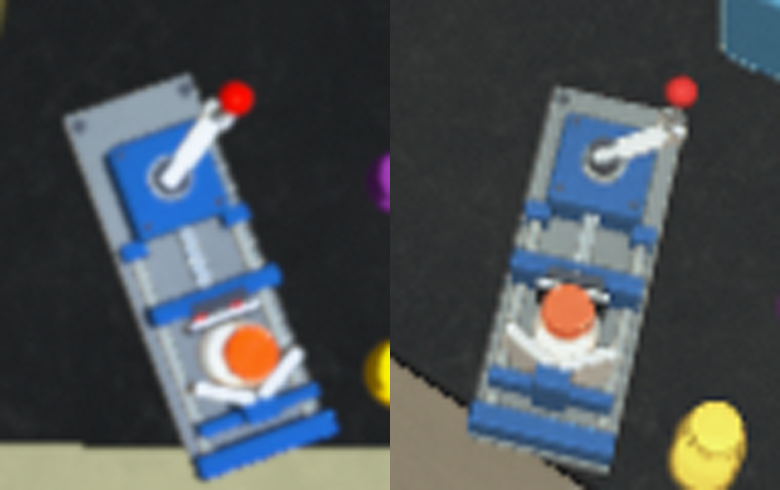

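The handle is upright, with the knob at (551,-216,~150) and no spring-back from −36.5°. The bottle stands upright between the pad and the V jaw, and the robot is clear. Handing in.

```bash
python3 -c "
from rig import ctrl;print(ctrl.finish_job())"
```

```text
the job is handed in; nothing more can be done
None
```

I folded the handle upright, cranked the bottle against the back jaw and let go at about 15 s. The clamp force, judged from the feel at the knob, is about 10–11 N; the job is handed in, but the system returned no verdict.

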